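# Cock and trip a spring-hammer pin setter

## Task

The green spring-hammer pin setter on the bench holds a knife handle whose brass pin still stands proud. Push its red sprung arm back by the upright black post (push from the side, do not grip it) until the catch holds it by itself; a rubber buffer lies just behind the catch, so feel for it and never push harder than about 20 N. Then take the fingers off the arm and press the yellow trigger paddle, so that the hammer flies and drives the pin fully home; let go of the paddle and leave the other things on the bench where they are.

Things in the scene. Friction and masses are not known exactly. Their poses are not given: they have to be found in the camera images.
- pin_setter: fixed green base plate, 14 mm thick, about 270 x 255 mm; origin on the bench under its middle; x points away from the robot, y left, z up. The pivot stands at x = +80 mm, y = 0. On its right (-y) the knife handle (top at 52 mm) before its anvil (56 mm high); catch and rubber buffer at the near left corner, up to 60 mm high; trigger paddle on the far left
- pivot (a point): point on the vertical pivot axis of the arm, 36 mm above the bench, on the base; the pivot post with its coil spring reaches 62 mm high
- strike_arm: red sprung arm, turning level about the pivot; origin on the pivot axis at bench height; its own -x runs along the arm from pivot to tip (180 mm long, 16 mm wide, top at 41 mm), its own +y is the way it is pushed to cock it. The hammer head sits on its -y side, 105 mm from the pivot. Let go before it is caught, it flies back and spoils the job
- swing_angle (a joint): arm angle in rad: 0 = at rest, hammer on the proud pin; grows as the arm is cocked (clockwise from above); about -0.06 = hammer down, pin fully home. It catches somewhere between 0.60 and 1.03: the catch is adjustable, its setting unknown beforehand. About 2 mm past the catch, measured at the post, it meets a rubber buffer and the push there rises by about 2.5 N per mm
- post (a point): point on the axis of the arm's upright smooth black cocking post, 85 mm above the bench; round, 16 mm across, 145 mm from the pivot, free from 45 to 110 mm above the bench. Its spring takes a push of about 4.5 N at rest, 8 to 10 N at the catch; in the last 20 mm before the catch the bevelled sear adds 2 to 4 N, then drops in
- paddle (a point): middle of the top of the yellow trigger paddle, 30 x 26 mm, 47 mm above the bench; press it straight down. It trips after 5 to 9 mm (about 2 to 4 N), stops after about 17 mm and springs back up when let go
- trigger (a joint): angle of the trigger paddle in rad: 0 = up, grows to 0.28 or more as it is pressed down (60 mm from its hinge); linked to the sear, so it also twitches while the arm passes the sear
- rivet_pin (a joint): how far the brass pin has been driven, m: 0 = standing proud by 6 mm, 0.006 = fully home. It takes about 25 N to move
- glue_bottle: white glue bottle with red tip, 29 mm across, 110 mm tall, loose bystander; origin at the centre of its underside
- pin_dish: shallow round steel dish, 74 mm across, 18 mm high, loose bystander; origin at the centre of its underside
- wood_cube: small wooden block, 24 x 24 x 22 mm, loose bystander; origin at the centre of its underside

How it is judged:
By the outcome, as a careful person would: the job done as asked, in the order asked, and still so for the second after the job is handed in, with the robot touching nothing.
It also fails if it takes over 69 s, if anything falls off the work surface, if the arm or the gripper's body presses on something with over 40 N, if the wrist force passes 120 N, or if a joint passes its speed limit or range.

## Robot

A 6-joint arm with a two-finger parallel gripper is mounted at the origin on a cart in front of the work surface, level with it; the furniture and walls round the work are solid. World frame = base frame: x ahead of the robot, y to its left, z up, the work surface at z = 0. Lengths are in m, angles in rad, forces in N, time in s.
With the tool pointing down it reaches from about 0.35 to 0.725 m from the base axis. Payload 4.3 kg.
Tool frame: the origin (TCP) lies midway between the tips of the shut fingers; the grasp point (between the pads) lies 19 mm behind it; y points along the fingers, x is the direction in which the jaws open and shut, and the axes are right-handed (so a half turn about y gives the same grasp; the last joint's range is limited). The gripper opens to 85 mm and grips with 20 to 120 N. Pads are 22 mm wide; open, the fingers measure 114 mm over their backs; the gripper's body (76 mm by 85 mm) begins 54 mm behind the grasp point. The pads swing forward as they close: fully open they stand 13 mm farther back than shut.
Start: joints at [1.208, 0.377, 0.081, 1.274, 0, 1.46], TCP at [0.144, 0.557, 0.231] pointing down, gripper open.
Joint ranges: [-2.72, 2.72], [-0.84, 1.66], [-1.02, 1.22], [-1.77, 2.12], [-1.37, 1.28], [-3.14, 3.14]. Speed limits (rad/s): [2.57, 2.57, 3.14, 3.14, 3.14, 3.14].

## Interface

Orientations are given as a unit quaternion [w, x, y, z].
In Python, from plant import r, eyes, ticket gives the robot as it stands.
- The arm moves only by the tool jog_arm, never from a script. Its argument "increments" is a list that holds one entry, the list of rows, each a list of 7 numbers: the shift along the tool's x, y, z in m, then the turn, a rotation vector about the tool's x, y, z in rad, then the opening, from 0 (shut) to 1 (fully open). In form: [[[dx, dy, dz, wx, wy, wz, hand], ...]]. A call has 1 to 12 rows; each row is the pose to reach, as a shift and turn from the pose commanded when the call began, along the tool's axes at that moment; what a row does not reach only later rows make up. A row lasts 1/8 s, in which the tool goes at most 62.5 mm and 10.7 degrees, less where a joint would pass 70% of its speed; a pose out of reach is approached as far as the arm can. A call with a gripper value outside its range is refused whole. The fingers move at their own pace and stop on an object; "grip_force" is the grip in N (left out, the last holds). Time passes only in rows, so rows that repeat a pose let the fingers close. It gives the time, the measured TCP pose, the force and the opening at its end, in the units of the state.
- r.observe(): the state, without advancing time (a new reading comes with each control period).
- eyes.capture(name): name is "scene" or "top"; returns the picture (384x512x3 uint8, red, green, blue); there is no depth.
- eyes.calibration(name): a dict with "fovy" (degrees; the focal length in pixels is half the picture's height over the tangent of half this angle, whatever the lens; pixels are square), "cx", "cy" (the principal point, pixels), "rvec" (rotation vector, rad) and "tvec" (3), from world to camera coordinates, as OpenCV has them. Camera axes: x right, y down, z forward; pixel columns grow to the right and rows downward; lengths in m; the calibration is good to about 2 mm. A picture is of the moment at which its call begins. calibration takes no time and is no camera call.
- ticket.hand_in(): hands the job in, once; it reports no verdict.
The state is a dict: "t": time; "joint_pos": joint angles; "qd": joint speeds; "effort": joint torques, N m; "tool_pos": TCP position; "eef_rot": TCP orientation; "force": force on the tool from outside, world axes, zero at the start; "ft_torque": the same for the moment, N m; "finger_gap": opening from 0.0 (shut) to 1.0 (fully open).
Only numpy, scipy, OpenCV 4.12 (cv2) and the standard library are available. Lean on these libraries where they do the work, as an engineer would, in place of code of your own. Each camera call takes 0.05 s, during which the arm holds its last target.

## Working session

There is one attempt and no reset: what is moved stays moved. The work goes in short steps, Python scripts to look and compute and a tool call to move; the robot and the scene stay as the last step left them, time stands still between calls to the robot, and variables do not carry over. Pictures are saved under pics/ and viewed, and the job is handed in when it is done.

Besides the shell and the picture viewer there is one more tool, called after "Call:" as a command line: name --argument value ..., lists and objects as JSON in quotes. jog_arm: Moves the arm, as the interface text tells. Its arguments: {"type":"object","properties":{"increments":{"type":"array","items":{"type":"array","items":{"type":"array","items":{"type":"number"}}}},"grip_force":{"type":"number"}},"required":["increments"]}

```bash
mkdir -p pics
cat > h.py <<'E'
import numpy as np, cv2
from scipy.spatial.transform import Rotation as R
from plant import r, eyes, ticket
def cal(n):
    c=eyes.calibration(n); f=192/np.tan(np.radians(c['fovy'])/2)
    K=np.array([[f,0,c['cx']],[0,f,c['cy']],[0,0,1]]); Rm=cv2.Rodrigues(np.array(c['rvec'],float))[0]
    return K,Rm,np.array(c['tvec'],float)
def ray(n,u,v):
    K,Rm,t=cal(n); d=Rm.T@np.linalg.inv(K)@np.array([u,v,1.]); return -Rm.T@t,d
def onz(n,u,v,z):
    o,d=ray(n,u,v); return o+d*(z-o[2])/d[2]
def proj(n,p):
    K,Rm,t=cal(n); q=K@(Rm@np.array(p,float)+t); return q[:2]/q[2]
def snap(n,f,s=1.5):
    im=eyes.capture(n); b=cv2.cvtColor(im,cv2.COLOR_RGB2BGR); cv2.imwrite(f'pics/{f}_raw.png',b)
    cv2.imwrite(f'pics/{f}.png',cv2.resize(b,None,fx=s,fy=s,interpolation=cv2.INTER_CUBIC)); return im
E
python3 - <<'E'
from h import *
snap('scene','s0');snap('top','t0')
s=r.observe();print(s)
for n in('scene','top'):print(n,eyes.calibration(n))
E
```

```text
{'t': 0.1, 'joint_pos': array([ 1.20771446e+00,  3.78015384e-01,  7.97736469e-02,  1.27444355e+00,
       -7.70106085e-06,  1.46048092e+00]), 'qd': array([-0.00071703, -0.0007454 ,  0.00357244, -0.00020406, -0.00143273,
       -0.0011058 ]), 'effort': array([ 1.51572149e-03, -4.64694428e+01,  2.70581299e+01,  1.19620829e-02,
       -7.41045096e-05, -1.04999000e-05]), 'tool_pos': array([0.14358767, 0.55616079, 0.23044533]), 'eef_rot': array([-0.55868475,  0.55938607,  0.43242002, -0.4335568 ]), 'force': array([-0.23526443,  0.21277088, -0.58774161]), 'ft_torque': array([-0.00411672,  0.01917858, -0.04202227]), 'finger_gap': 1.000014880088871}
scene {'fovy': 47.862709410114434, 'cx': 247.0411409855281, 'cy': 192.71706446746944, 'rvec': array([ 0.7210839 , -2.73304597,  0.95354031]), 'tvec': array([0.34726205, 0.53911547, 0.5534919 ])}
top {'fovy': 44.61302654440042, 'cx': 263.00444576231837, 'cy': 194.05430134927013, 'rvec': array([ 2.19720918, -2.16730594,  0.09524079]), 'tvec': array([-0.41391494,  0.63523596,  1.11816477])}
```

View pics/s0.png

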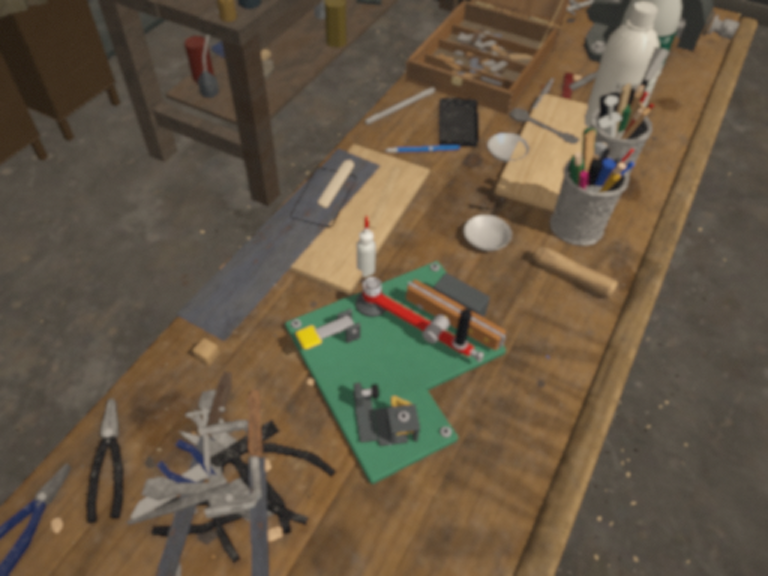

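View pics/t0.png

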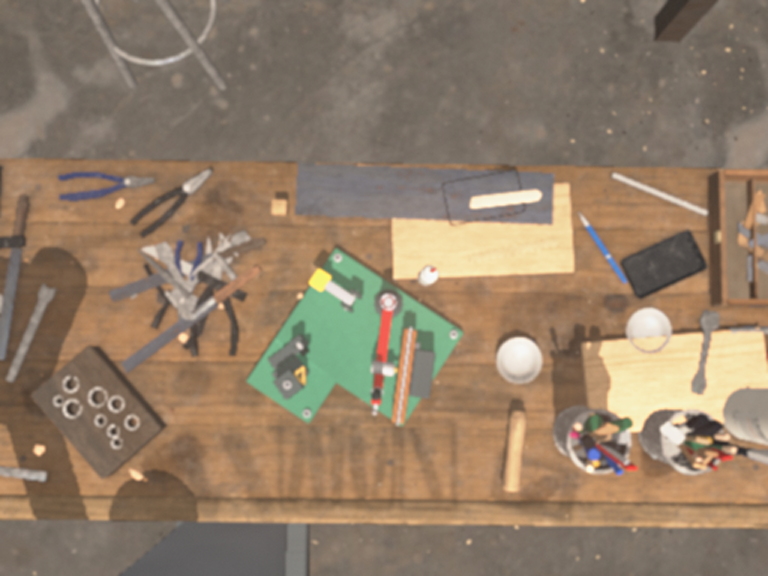

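Run:
```python
from h import *
for n,f,b in(('scene','s0',(180,160,350,330)),('top','t0',(155,155,320,290))):
    im=cv2.imread(f'pics/{f}_raw.png');x0,y0,x1,y1=b
    c=cv2.resize(im[y0:y1,x0:x1],None,fx=4,fy=4,interpolation=cv2.INTER_CUBIC)
    for x in range(x0,x1,20):cv2.putText(c,str(x),((x-x0)*4,10),0,.35,(255,255,255));cv2.line(c,((x-x0)*4,0),((x-x0)*4,c.shape[0]),(255,255,255),1) if 0 else None
    for y in range(y0,y1,20):cv2.putText(c,str(y),(0,(y-y0)*4+5),0,.35,(255,255,255))
    cv2.imwrite(f'pics/{f}z.png',c)
print(proj('top',r.observe()['tool_pos']),proj('top',[0,0,0]),proj('scene',r.observe()['tool_pos']))
print('cam',[ -cal(n)[1].T@cal(n)[2] for n in('scene','top')])
print('pivot',onz('top',388/1.5,301/1.5,.062),onz('scene',373/1.5,285/1.5,.062))
print('paddle',onz('top',320/1.5,280/1.5,.047),onz('scene',309/1.5,336/1.5,.047))
```

```text
[-241.08451023  436.85027969] [ 89.76591111 459.92377251] [  60.88537689 2943.53772145]
cam [array([0.34762596, 0.10437821, 0.7654091 ]), array([ 0.54731365, -0.39949951,  1.16875603])]
pivot [ 0.62213216 -0.39493099  0.062     ] [ 0.61563065 -0.39132726  0.062     ]
paddle [ 0.6553958  -0.28530614  0.047     ] [ 0.65284821 -0.28345281  0.047     ]
```

View pics/s0z.png

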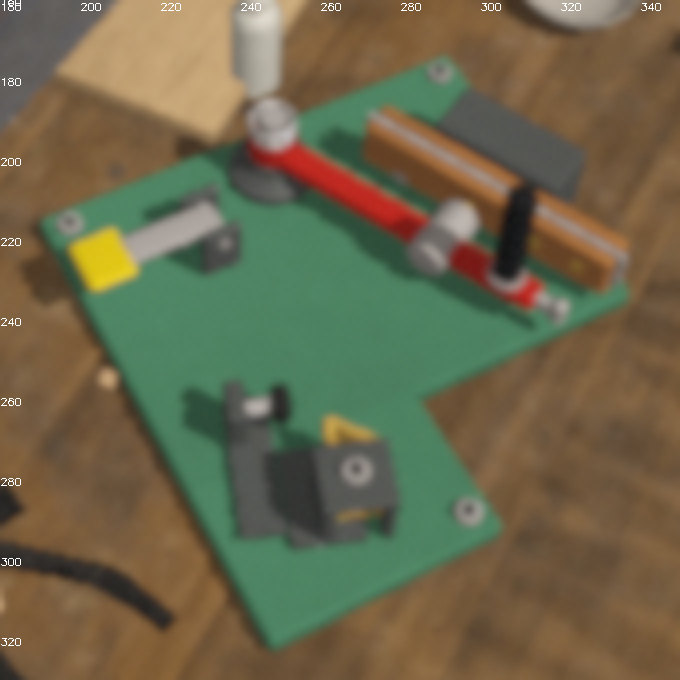

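View pics/t0z.png

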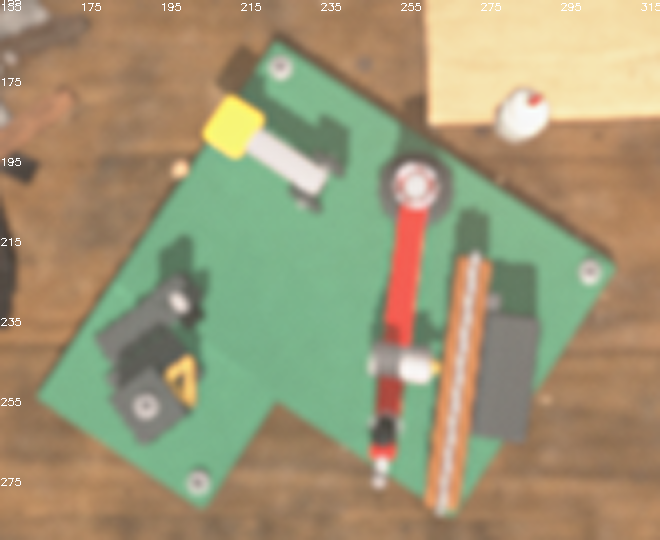

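```bash
cat >> h.py <<'E'
def tri(a,b):
    (o1,d1),(o2,d2)=ray('top',*a),ray('scene',*b); d1/=np.linalg.norm(d1);d2/=np.linalg.norm(d2)
    s=np.linalg.lstsq(np.c_[d1,-d2],o2-o1,rcond=None)[0]; p,q=o1+s[0]*d1,o2+s[1]*d2; return (p+q)/2,np.linalg.norm(p-q)
E
python3 - <<'E'
from h import *
np.set_printoptions(precision=4,suppress=True)
S=lambda u,v:(180+u/4,160+v/4); T=lambda u,v:(155+u/4,155+v/4)
for nm,t,s in(('pivot',T(416,186),S(271,110)),('paddle',T(234,127),S(104,259)),('screwFL',T(280,68),S(69,222)),('screwFR',T(590,272),S(440,71)),('screwN',T(198,482),S(470,511)),('posttop',T(384,432),S(522,190)),('latchscrew',T(147,406),S(357,470)),('bottletip',T(535,100),S(262,-70))):
    print(nm,*tri(t,s))
hsv={n:cv2.cvtColor(cv2.imread(f'pics/{f}_raw.png'),cv2.COLOR_BGR2HSV) for n,f in(('top','t0'),('scene','s0'))}
for n,b in(('top',(155,155,320,290)),('scene',(180,160,350,250))):
    h=hsv[n]; 
    for nm,m in(('red',((h[...,0]<6)|(h[...,0]>174))&(h[...,1]>150)&(h[...,2]>70)),('yel',(abs(h[...,0].astype(int)-28)<5)&(h[...,1]>170)&(h[...,2]>130))):
        k=np.zeros(m.shape,bool);k[b[1]:b[3],b[0]:b[2]]=1;m=(m&k).astype(np.uint8)
        nl,l,st,ce=cv2.connectedComponentsWithStats(m);i=1+np.argmax(st[1:,4])
        print(n,nm,st[i],ce[i])
        if nm=='red':
            ys,xs=np.nonzero(l==i); P=np.array([onz(n,x,y,.041)[:2] for x,y in zip(xs,ys)])
            c=P.mean(0);v=np.linalg.svd(P-c)[2][0]; v*=-np.sign(v[0]); print('arm line',c,v,np.degrees(np.arctan2(v[1],v[0])))
        else: print(onz(n,*ce[i],.047))
s=r.observe(); print(R.from_quat(np.roll(s['eef_rot'],-1)).as_matrix())
E
```

```text
pivot [ 0.6202 -0.3957  0.0628] 0.00017571441624975373
paddle [ 0.6553 -0.2853  0.0403] 0.0012306338019614164
screwFL [ 0.6952 -0.3103  0.0139] 0.0008399948998546668
screwFR [ 0.5709 -0.504   0.0126] 0.0018206698711741697
screwN [ 0.4395 -0.2653  0.0119] 0.0019969380726706848
posttop [ 0.4773 -0.3803  0.1071] 0.002330379863852509
latchscrew [ 0.4877 -0.2387  0.052 ] 0.001146801591039187
bottletip [ 0.6655 -0.4631  0.114 ] 0.0022328496447030395
top red [252 207   9  34 182] [255.7198 223.5879]
arm line [ 0.5682 -0.3885] [-0.9953  0.0973] 174.41488258432122Traceback (most recent call last):
  File "<stdin>", line 11, in <module>
    return _wrapfunc(a, 'argmax', axis=axis, out=out, **kwds)
    return bound(*args, **kwds)
ValueError: attempt to get argmax of an empty sequence
```

```bash
cat >> h.py <<'E'
PIV=np.array([.6202,-.3957]);TH0=np.radians(174)
def pose_mat(az): # tool y down, tool z horizontal at azimuth az
    z=np.array([np.cos(az),np.sin(az),0]);y=np.array([0,0,-1.]);return np.c_[np.cross(y,z),y,z]
def push(phi,gap,h,sgn=1): # TCP pose w/ post axis 19mm+gap ahead
    th=TH0-phi;P=PIV+.145*np.array([np.cos(th),np.sin(th)]);t=np.array([np.sin(th),-np.cos(th)])
    p=P-(.019+gap)*t; return np.r_[p,h],pose_mat(np.arctan2(*(sgn*t)[::-1]))
def rows(p0,R0,goals,hand=0):
    for p,Rm in goals:
        d=R0.T@(p-p0);w=R.from_matrix(R0.T@Rm).as_rotvec();print([*np.round(d,4).tolist(),*np.round(w,4).tolist(),hand])
def cur():
    s=r.observe();return s['tool_pos'],R.from_quat(np.roll(s['eef_rot'],-1)).as_matrix(),s
E
python3 - <<'E'
from h import *
np.set_printoptions(precision=4,suppress=True)
p,Rm,s=cur();print(Rm);print('az z',np.arctan2(Rm[1,2],Rm[0,2]))
g=push(0,.03,.2);print(g); print('az',np.arctan2(g[1][1,2],g[1][0,2]))
R0=pose_mat(np.arctan2(Rm[1,2],Rm[0,2]))
rows(np.array([.144,.557,.231]),R0,[(np.array([.45,.3,.23]),R0),(np.array([.5,-.1,.23]),R0),(g[0],R0),push(0,.03,.2,1),push(0,.03,.2,-1)])
E
```

```text
[[ 0.2501 -0.0007 -0.9682]
 [ 0.9682 -0.0018  0.2501]
 [-0.0019 -1.      0.0002]]
az z 2.8888260045938594
(array([ 0.4709, -0.4293,  0.2   ]), array([[ 0.9945,  0.    ,  0.1045],
       [-0.1045,  0.    ,  0.9945],
       [ 0.    , -1.    ,  0.    ]]))
az 1.4660765716752366
[-0.1723, 0.001, -0.3605, 0.0, 0.0, 0.0, 0]
[-0.5471, 0.001, -0.509, 0.0, 0.0, 0.0, 0]
[-0.8732, 0.031, -0.5631, 0.0, 0.0, 0.0, 0]
[-0.8732, 0.031, -0.5631, 0.0, 1.4227, 0.0, 0]
[-0.8732, 0.031, -0.5631, -0.0, -1.7188, -0.0, 0]
```

Call:
jog_arm --increments '[[[-0.172,0,-0.36,0,0,0,0],[-0.172,0,-0.36,0,0,0,0],[-0.172,0,-0.36,0,0,0,0],[-0.172,0,-0.36,0,0,0,0],[-0.172,0,-0.36,0,0,0,0],[-0.172,0,-0.36,0,0,0,0],[-0.547,0,-0.509,0,1.42,0,0],[-0.547,0,-0.509,0,1.42,0,0],[-0.547,0,-0.509,0,1.42,0,0],[-0.547,0,-0.509,0,1.42,0,0],[-0.547,0,-0.509,0,1.42,0,0],[-0.547,0,-0.509,0,1.42,0,0]]]' --grip_force 30

```text
t: 1.6
tool_pos: [0.492, -0.0563, 0.231]
eef_rot: [0.704, -0.704, -0.066, 0.066]
force: [1.3, -0.1, -0.1]
finger_gap: 0.0
```

Run:
```python
from h import *
np.set_printoptions(precision=4,suppress=True)
p,Rm,s=cur();print(p,Rm,s['joint_pos'],s['t'],s['force'])
rows(p,Rm,[push(0,.03,.2),push(0,.03,.12)])
```

```text
[ 0.492  -0.0563  0.231 ] [[ 0.9826 -0.0002 -0.1856]
 [ 0.1856  0.0004  0.9826]
 [-0.0002 -1.      0.0004]] [-0.2423  0.2156 -0.1422  1.2133  0.0003  1.1418] 1.6 [ 1.3345 -0.0966 -0.0543]
[-0.09, 0.0309, -0.3626, -0.0004, 0.2914, -0.0002, 0]
[-0.09, 0.1109, -0.3626, -0.0004, 0.2914, -0.0002, 0]
```

Call:
jog_arm --increments '[[[-0.09,0.03,-0.3626,0,0.291,0,0],[-0.09,0.03,-0.3626,0,0.291,0,0],[-0.09,0.03,-0.3626,0,0.291,0,0],[-0.09,0.03,-0.3626,0,0.291,0,0],[-0.09,0.03,-0.3626,0,0.291,0,0],[-0.09,0.03,-0.3626,0,0.291,0,0],[-0.09,0.03,-0.3626,0,0.291,0,0],[-0.09,0.03,-0.3626,0,0.291,0,0],[-0.09,0.03,-0.3626,0,0.291,0,0]]]'

```text
t: 2.72
tool_pos: [0.4738, -0.426, 0.2015]
eef_rot: [0.706, -0.706, 0.034, -0.034]
force: [0.3, -0.0, 0.1]
finger_gap: 0.003
```

Run:
```python
from h import *
np.set_printoptions(precision=4,suppress=True)
snap('top','t1');snap('scene','s1')
p,Rm,s=cur();print(p,Rm,s['joint_pos'],s['t'],s['force'])
rows(p,Rm,[push(0,.03,.12),push(0,.03,.068)])
```

```text
[ 0.4739 -0.4261  0.2018] [[ 0.9954  0.0003  0.096 ]
 [-0.096  -0.0001  0.9954]
 [ 0.0003 -1.     -0.    ]] [-0.8319  0.5166  0.2215  1.2754  0.0002  0.8351] 2.825 [-0.238  -0.0574 -0.6259]
[-0.0028, 0.0818, -0.0034, 0.0, 0.0086, 0.0003, 0]
[-0.0028, 0.1338, -0.0034, 0.0, 0.0086, 0.0003, 0]
```

View pics/s1.png

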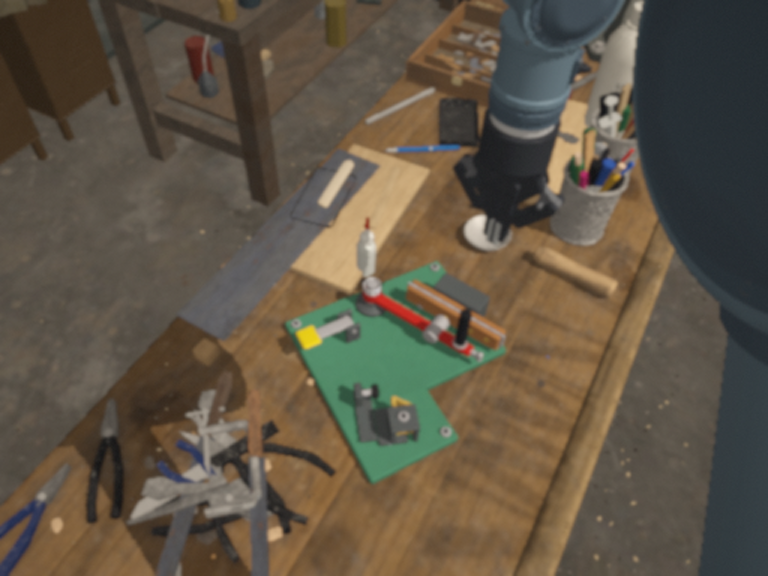

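View pics/t1.png

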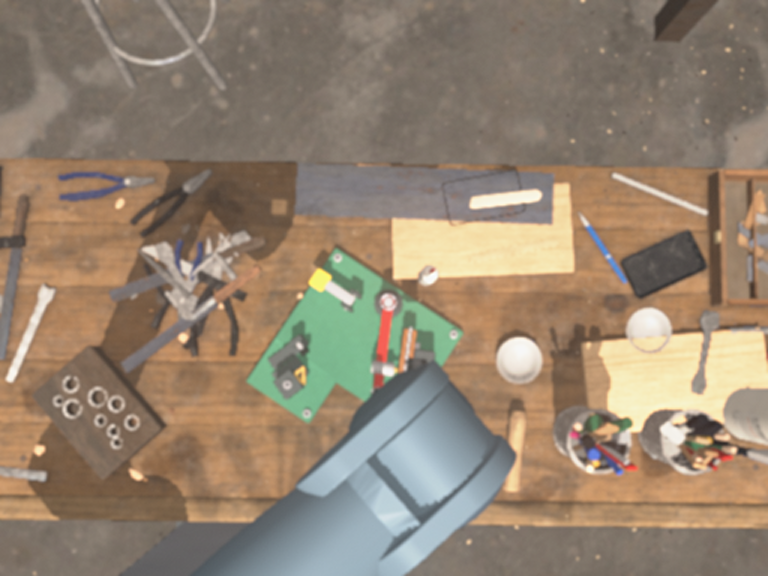

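Call:
jog_arm --increments '[[[-0.003,0.06,-0.003,0,0.009,0,0],[-0.003,0.1,-0.003,0,0.009,0,0],[-0.003,0.134,-0.003,0,0.009,0,0],[-0.003,0.134,-0.003,0,0.009,0,0],[-0.003,0.134,-0.003,0,0.009,0,0],[-0.003,0.134,-0.003,0,0.009,0,0]]]'

```text
t: 3.58
tool_pos: [0.4715, -0.4313, 0.0697]
eef_rot: [-0.705, 0.707, -0.037, 0.039]
force: [0.3, -0.2, 0.4]
finger_gap: -0.0
```

Run:
```python
from h import *
np.set_printoptions(precision=4,suppress=True)
snap('scene','s2')
p,Rm,s=cur();print(p,s['t'],s['force'],proj('scene',p)*1.5)
rows(p,Rm,[push(0,.01,.068),push(0,.0,.068),push(.1,.0,.068)])
```

```text
[ 0.4714 -0.4313  0.0695] 3.625 [ 0.511   0.1283 -0.4505] [480.9853 302.9844]
[-0.0008, 0.0014, 0.0219, 0.0025, -0.002, 0.0029, 0]
[-0.0008, 0.0014, 0.0319, 0.0025, -0.002, 0.0029, 0]
[-0.002, 0.0013, 0.0465, 0.0024, 0.098, 0.003, 0]
```

View pics/s2.png

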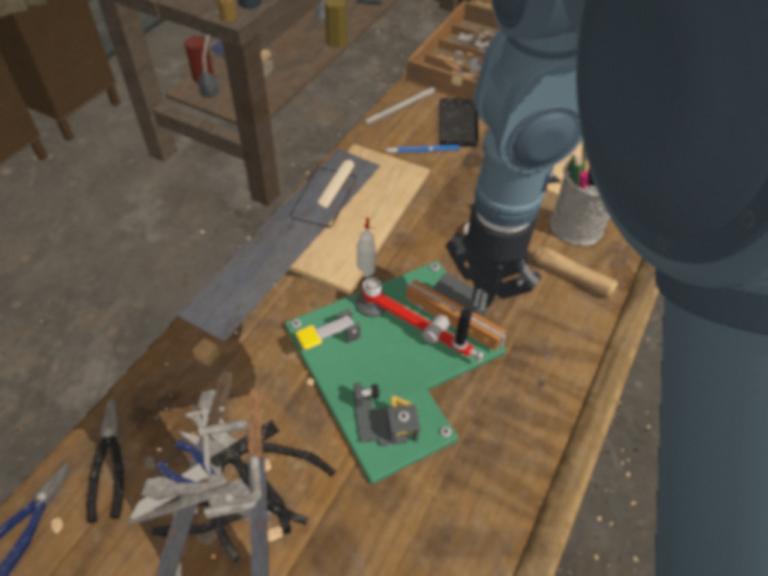

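Call:
jog_arm --increments '[[[-0.001,0.001,0.02,0,0,0,0],[-0.001,0.001,0.024,0,0,0,0],[-0.001,0.001,0.028,0,0,0,0],[-0.001,0.001,0.032,0,0,0,0],[-0.001,0.001,0.034,0,0,0,0],[-0.001,0.001,0.034,0,0,0,0]]]'

```text
t: 4.38
tool_pos: [0.473, -0.3969, 0.0665]
eef_rot: [-0.706, 0.706, -0.038, 0.038]
force: [0.5, -0.3, 1.2]
finger_gap: 0.003
```

```bash
cat > st.py <<'E'
from h import *
import sys
np.set_printoptions(precision=4,suppress=True)
p,Rm,s=cur()
v=p[:2]+.019*Rm[:2,2]-PIV
phi=TH0-np.arctan2(v[1],v[0])
th=TH0-phi;t=np.array([np.sin(th),-np.cos(th)])
print('t',s['t'],p,'phi',phi,'rad',np.linalg.norm(v),'Ft',-s['force'][:2]@t,s['force'],'azerr',np.arctan2(Rm[1,2],Rm[0,2])-np.arctan2(t[1],t[0]),'j',s['joint_pos'])
rows(p,Rm,[push(phi+float(a),0,.068) for a in sys.argv[1:]])
E
python3 st.py .1 .2 .3
```

```text
t 4.375 [ 0.473  -0.3969  0.0665] phi 0.01640685041904133 rad 0.14624592809785208 Ft 0.2644456502789521 [ 0.5055 -0.3279  1.1738] azerr 0.013887446544079918 j [-0.8006  0.5527 -0.08    0.9371 -0.0005  0.8774]
[0.0, -0.0015, 0.0146, 0.001, 0.1139, 0.0005, 0]
[0.0005, -0.0016, 0.0292, 0.001, 0.2139, 0.0006, 0]
[0.0025, -0.0016, 0.0437, 0.001, 0.3139, 0.0006, 0]
```

Call:
jog_arm --increments '[[[0,-0.001,0.003,0,0.03,0,0],[0,-0.001,0.006,0,0.05,0,0],[0,-0.001,0.006,0,0.05,0,0]]]'

```text
t: 4.75
tool_pos: [0.4737, -0.3908, 0.0677]
eef_rot: [-0.705, 0.705, -0.055, 0.056]
force: [-1.1, -5.0, 0.9]
finger_gap: -0.0
```

```bash
python3 -c "
from h import *
snap('scene','s3')
b=cv2.imread('pics/s3_raw.png')[130:270,220:380];cv2.imwrite('pics/s3z.png',cv2.resize(b,None,fx=4,fy=4,interpolation=2))"; python3 st.py .1 .2 .3
```

```text
t 4.8 [ 0.4737 -0.3909  0.0677] phi 0.058353479385447216 rad 0.14543013119941056 Ft 3.873271140180649 [ 0.2823 -3.9718  1.7667] azerr 0.005918054446786503 j [-0.7929  0.5454 -0.0893  0.9349 -0.0004  0.9351]
[-0.0008, -0.0003, 0.0146, 0.001, 0.1059, 0.0008, 0]
[-0.0004, -0.0003, 0.0292, 0.001, 0.2059, 0.0009, 0]
[0.0014, -0.0003, 0.0437, 0.001, 0.3059, 0.0009, 0]
```

View pics/s3z.png

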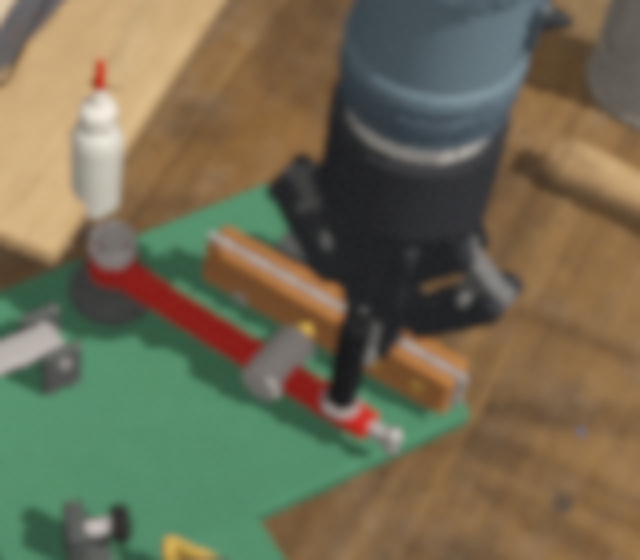

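```bash
python3 st.py .04 .08 .12 .16 .2 .24 .28 .32 .36 .4 .44
```

```text
t 4.8 [ 0.4737 -0.3909  0.0677] phi 0.058353479385447216 rad 0.14543013119941056 Ft 3.873271140180649 [ 0.2823 -3.9718  1.7667] azerr 0.005918054446786503 j [-0.7929  0.5454 -0.0893  0.9349 -0.0004  0.9351]
[-0.0003, -0.0003, 0.0058, 0.0011, 0.0459, 0.0008, 0]
[-0.0007, -0.0003, 0.0117, 0.001, 0.0859, 0.0008, 0]
[-0.0008, -0.0003, 0.0175, 0.001, 0.1259, 0.0008, 0]
[-0.0007, -0.0003, 0.0233, 0.001, 0.1659, 0.0009, 0]
[-0.0004, -0.0003, 0.0292, 0.001, 0.2059, 0.0009, 0]
[0.0002, -0.0003, 0.035, 0.001, 0.2459, 0.0009, 0]
[0.001, -0.0003, 0.0408, 0.001, 0.2859, 0.0009, 0]
[0.002, -0.0003, 0.0466, 0.0009, 0.3259, 0.0009, 0]
[0.0032, -0.0003, 0.0523, 0.0009, 0.3659, 0.001, 0]
[0.0047, -0.0003, 0.0579, 0.0009, 0.4059, 0.001, 0]
[0.0064, -0.0003, 0.0635, 0.0009, 0.4459, 0.001, 0]
```

Call:
jog_arm --increments '[[[0,0,0.006,0,0.046,0,0],[-0.001,0,0.012,0,0.086,0,0],[-0.001,0,0.0175,0,0.126,0,0],[-0.001,0,0.0235,0,0.166,0,0],[0,0,0.029,0,0.206,0,0],[0,0,0.035,0,0.246,0,0],[0.001,0,0.041,0,0.286,0,0],[0.002,0,0.0465,0,0.326,0,0],[0.003,0,0.0525,0,0.366,0,0],[0.0045,0,0.058,0,0.406,0,0],[0.006,0,0.0635,0,0.446,0,0]]]'

```text
t: 6.18
tool_pos: [0.4883, -0.3292, 0.0672]
eef_rot: [-0.674, 0.676, -0.211, 0.21]
force: [-2.6, -5.4, 1.9]
finger_gap: 0.003
```

```bash
python3 -c "
from h import *
snap('scene','s4')
b=cv2.imread('pics/s4_raw.png')[130:320,180:380];cv2.imwrite('pics/s4z.png',cv2.resize(b,None,fx=3,fy=3,interpolation=2))";python3 st.py .02 .04 .06 .08 .1 .12 .14 .16 .18 .20
```

```text
t 6.225 [ 0.4887 -0.3285  0.0672] phi 0.4964134427861824 rad 0.1463641098565505 Ft 6.4890710198639825 [-2.5775 -6.1008  1.4837] azerr -0.004414590158320686 j [-0.6986  0.5016 -0.1656  0.9042 -0.0019  1.4777]
[0.0011, -0.0008, 0.0029, 0.0018, 0.0156, -0.0008, 0]
[0.0008, -0.0008, 0.0058, 0.0018, 0.0356, -0.0008, 0]
[0.0005, -0.0008, 0.0087, 0.0018, 0.0556, -0.0008, 0]
[0.0003, -0.0008, 0.0116, 0.0018, 0.0756, -0.0008, 0]
[0.0002, -0.0008, 0.0146, 0.0019, 0.0956, -0.0007, 0]
[0.0001, -0.0008, 0.0175, 0.0019, 0.1156, -0.0007, 0]
[0.0001, -0.0008, 0.0204, 0.0019, 0.1356, -0.0007, 0]
[0.0002, -0.0009, 0.0233, 0.0019, 0.1556, -0.0007, 0]
[0.0003, -0.0009, 0.0263, 0.0019, 0.1756, -0.0007, 0]
[0.0004, -0.0009, 0.0292, 0.0019, 0.1956, -0.0007, 0]
```

View pics/s4z.png

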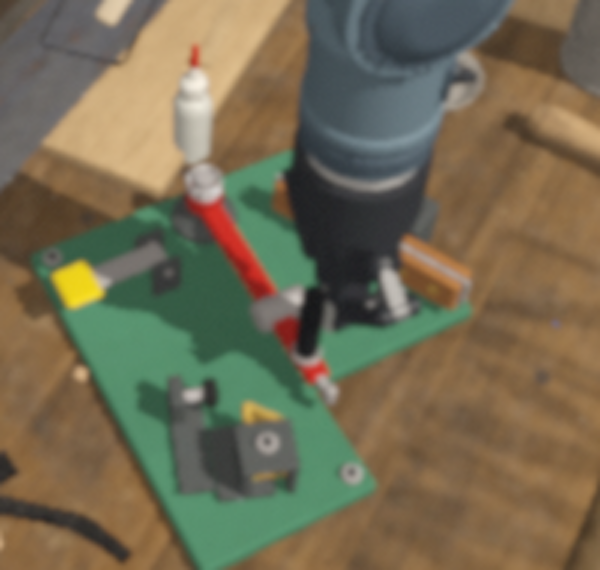

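Call:
jog_arm --increments '[[[0.001,0,0.003,0,0.016,0,0],[0.001,0,0.006,0,0.036,0,0],[0.001,0,0.009,0,0.056,0,0],[0.0005,0,0.0115,0,0.076,0,0],[0.0005,0,0.0145,0,0.096,0,0],[0.0005,0,0.0145,0,0.096,0,0]]]'

```text
t: 6.98
tool_pos: [0.4955, -0.3167, 0.0666]
eef_rot: [-0.664, 0.665, -0.244, 0.241]
force: [-5.0, -5.1, 2.3]
finger_gap: -0.003
```

```bash
python3 st.py .014 .028 .042
```

```text
t 6.975 [ 0.4955 -0.3167  0.0666] phi 0.5890054037552672 rad 0.14622522218017112 Ft 7.115266295056363 [-4.9755 -5.1165  2.2772] azerr -0.006014649512645187 j [-0.6749  0.5034 -0.1642  0.9069 -0.0032  1.5957]
[0.0011, -0.0014, 0.002, 0.0033, 0.008, -0.0037, 0]
[0.0008, -0.0014, 0.0041, 0.0033, 0.022, -0.0037, 0]
[0.0006, -0.0014, 0.0061, 0.0034, 0.036, -0.0036, 0]
```

Call:
jog_arm --increments '[[[0.001,-0.001,0.002,0,0.012,0,0],[0.001,-0.001,0.004,0,0.026,0,0],[0.0005,-0.001,0.006,0,0.04,0,0],[0.0005,-0.001,0.006,0,0.04,0,0]]]'

```text
t: 7.48
tool_pos: [0.4992, -0.3121, 0.0673]
eef_rot: [-0.659, 0.66, -0.258, 0.254]
force: [-6.6, -5.7, -0.1]
finger_gap: 0.003
```

```bash
python3 st.py .014 .028 .042
```

```text
t 7.475 [ 0.4992 -0.3121  0.0673] phi 0.6290609505976046 rad 0.14572765213082506 Ft 8.672413608347574 [-6.6018 -5.7246 -0.0633] azerr -0.0059534704684638395 j [-0.6648  0.505  -0.1597  0.9112 -0.0033  1.6457]
[0.0006, -0.0007, 0.002, 0.0037, 0.008, -0.0049, 0]
[0.0003, -0.0007, 0.0041, 0.0037, 0.022, -0.0048, 0]
[0.0001, -0.0008, 0.0061, 0.0038, 0.036, -0.0048, 0]
```

Call:
jog_arm --increments '[[[0.0005,-0.0005,0.002,0,0.01,0,0],[0.0003,-0.0005,0.004,0,0.024,0,0],[0.0003,-0.0005,0.004,0,0.024,0,0]]]'

```text
t: 7.85
tool_pos: [0.5014, -0.3089, 0.0673]
eef_rot: [-0.656, 0.657, -0.266, 0.261]
force: [-6.7, -4.1, 0.2]
finger_gap: -0.0
```

```bash
python3 st.py .014 .028 .042
```

```text
t 7.85 [ 0.5014 -0.3089  0.0673] phi 0.6557516230114557 rad 0.14578102418262348 Ft 7.572975885544939 [-6.6593 -4.1172  0.2203] azerr -0.0032406502270948545 j [-0.6581  0.5067 -0.1567  0.9142 -0.0034  1.6765]
[0.0006, -0.0007, 0.002, 0.0041, 0.0107, -0.0063, 0]
[0.0004, -0.0007, 0.0041, 0.0041, 0.0247, -0.0063, 0]
[0.0001, -0.0007, 0.0061, 0.0042, 0.0387, -0.0063, 0]
```

Call:
jog_arm --increments '[[[0.0005,-0.0005,0.0015,0,0.01,0,0],[0.0003,-0.0005,0.003,0,0.02,0,0],[0.0003,-0.0005,0.003,0,0.02,0,0],[0.0003,-0.0005,0.003,0,0.02,0,0]]]'

```text
t: 8.35
tool_pos: [0.5033, -0.3068, 0.0676]
eef_rot: [-0.653, 0.654, -0.273, 0.267]
force: [-7.0, -3.9, -1.1]
finger_gap: 0.002
```

```bash
python3 st.py .014 .028 .042
```

```text
t 8.35 [ 0.5033 -0.3068  0.0676] phi 0.6751938927382528 rad 0.14552787133992642 Ft 7.760557997111572 [-7.0429 -3.9493 -1.1436] azerr -0.0038199550710844576 j [-0.6532  0.508  -0.1536  0.9168 -0.0035  1.7014]
[0.0003, -0.0004, 0.002, 0.0044, 0.0102, -0.0071, 0]
[0.0001, -0.0004, 0.0041, 0.0045, 0.0242, -0.007, 0]
[-0.0001, -0.0004, 0.0061, 0.0045, 0.0382, -0.007, 0]
```

Call:
jog_arm --increments '[[[0,0,0.0015,0,0.01,0,0],[0,0,0.003,0,0.02,0,0],[0,0,0.0045,0,0.03,0,0],[0,0,0.0045,0,0.03,0,0]]]'

```text
t: 8.85
tool_pos: [0.5061, -0.3032, 0.0676]
eef_rot: [-0.649, 0.65, -0.283, 0.277]
force: [-8.7, -3.1, 0.0]
finger_gap: 0.003
```

```bash
python3 st.py .014 .028 .042
```

```text
t 8.85 [ 0.5061 -0.3032  0.0676] phi 0.7061271911081368 rad 0.145567796578742 Ft 8.46807741848355 [-8.7406 -3.0953  0.0242] azerr -0.0027680154341394037 j [-0.6455  0.5098 -0.1507  0.9189 -0.0033  1.7389]
[0.0004, -0.0004, 0.002, 0.0048, 0.0112, -0.0079, 0]
[0.0001, -0.0004, 0.0041, 0.0048, 0.0252, -0.0079, 0]
[-0.0001, -0.0005, 0.0061, 0.0049, 0.0392, -0.0078, 0]
```

Call:
jog_arm --increments '[[[-0.001,0,0.0015,0,0.01,0,0],[-0.001,0,0.003,0,0.02,0,0],[-0.001,0,0.0045,0,0.03,0,0],[-0.001,0,0.0045,0,0.03,0,0]]]'

```text
t: 9.35
tool_pos: [0.5085, -0.3003, 0.0677]
eef_rot: [-0.644, 0.646, -0.293, 0.287]
force: [-9.3, -4.9, 1.3]
finger_gap: 0.002
```

```bash
python3 st.py .014 .028 .042
```

```text
t 9.35 [ 0.5085 -0.3003  0.0677] phi 0.7319507009458444 rad 0.14550815616487708 Ft 10.193095585410456 [-9.2686 -4.9436  1.3032] azerr -0.007504426885793447 j [-0.6383  0.5103 -0.1496  0.9189 -0.0048  1.7767]
[0.0004, -0.0003, 0.002, 0.0064, 0.0065, -0.0068, 0]
[0.0001, -0.0003, 0.0041, 0.0064, 0.0205, -0.0067, 0]
[-0.0001, -0.0003, 0.0061, 0.0064, 0.0345, -0.0067, 0]
```

Call:
jog_arm --increments '[[[0,0,0.0015,0,0.009,0,0],[0,0,0.003,0,0.018,0,0],[0,0,0.003,0,0.018,0,0]]]'

```text
t: 9.72
tool_pos: [0.5103, -0.2983, 0.0677]
eef_rot: [-0.641, 0.644, -0.299, 0.292]
force: [-10.4, -5.8, 0.6]
finger_gap: -0.002
```

```bash
python3 st.py .014 .028
```

```text
t 9.725 [ 0.5103 -0.2983  0.0677] phi 0.7502910816080219 rad 0.14550478829240582 Ft 11.643979171873193 [-10.4037  -5.781    0.6434] azerr -0.0072516824963915205 j [-0.6335  0.5118 -0.147   0.9206 -0.0053  1.7997]
[0.0004, -0.0004, 0.002, 0.0071, 0.0067, -0.0072, 0]
[0.0001, -0.0004, 0.0041, 0.0072, 0.0207, -0.0072, 0]
```

Call:
jog_arm --increments '[[[0,0,0.0015,0,0.009,0,0],[0,0,0.003,0,0.018,0,0],[0,0,0.003,0,0.018,0,0]]]'

```text
t: 10.1
tool_pos: [0.5122, -0.2962, 0.0676]
eef_rot: [-0.638, 0.641, -0.305, 0.298]
force: [-11.3, -5.1, 2.3]
finger_gap: -0.002
```

```bash
python3 st.py .014 .028
```

```text
t 10.1 [ 0.5122 -0.2962  0.0676] phi 0.769228270802055 rad 0.14551430521528377 Ft 11.973719357584027 [-11.3158  -5.1355   2.2999] azerr -0.006364856078744374 j [-0.6286  0.5135 -0.1442  0.9224 -0.0056  1.8226]
[0.0004, -0.0004, 0.002, 0.0078, 0.0076, -0.0077, 0]
[0.0001, -0.0004, 0.0041, 0.0078, 0.0216, -0.0076, 0]
```

Call:
jog_arm --increments '[[[0,0,0.0015,0,0.009,0,0],[0,0,0.003,0,0.018,0,0],[0,0,0.003,0,0.018,0,0]]]'

```text
t: 10.48
tool_pos: [0.5145, -0.2938, 0.0676]
eef_rot: [-0.636, 0.638, -0.311, 0.303]
force: [-11.0, -3.6, 3.6]
finger_gap: 0.0
```

```bash
python3 st.py .014 .028
```

```text
t 10.475 [ 0.5145 -0.2938  0.0676] phi 0.7921288005006057 rad 0.14553708383857655 Ft 10.838684596255677 [-11.0313  -3.5561   3.624 ] azerr -0.001235542498975395 j [-0.6235  0.5154 -0.1412  0.924  -0.0046  1.8455]
[0.0003, -0.0004, 0.002, 0.0072, 0.0127, -0.0082, 0]
[0.0001, -0.0004, 0.0041, 0.0072, 0.0267, -0.0081, 0]
```

Call:
jog_arm --increments '[[[0,0,0.001,0,0.007,0,0],[0,0,0.002,0,0.014,0,0],[0,0,0.002,0,0.014,0,0]]]'

```text
t: 10.85
tool_pos: [0.5162, -0.2921, 0.0676]
eef_rot: [-0.634, 0.636, -0.315, 0.308]
force: [-9.7, -2.0, 2.9]
finger_gap: 0.001
```

```bash
python3 st.py .014 .028; python3 -c "
from h import *
snap('scene','s5')
b=cv2.imread('pics/s5_raw.png')[130:320,180:380];cv2.imwrite('pics/s5z.png',cv2.resize(b,None,fx=3,fy=3,interpolation=2))"
```

```text
t 10.85 [ 0.5162 -0.2921  0.0676] phi 0.8082305804786518 rad 0.14556775036091035 Ft 8.896802464598649 [-9.6985 -1.999   2.8849] azerr 0.0011809817473985573 j [-0.62    0.5167 -0.139   0.9252 -0.0038  1.8627]
[0.0003, -0.0004, 0.002, 0.0066, 0.0152, -0.0085, 0]
[0.0001, -0.0005, 0.0041, 0.0067, 0.0292, -0.0085, 0]
```

View pics/s5z.png

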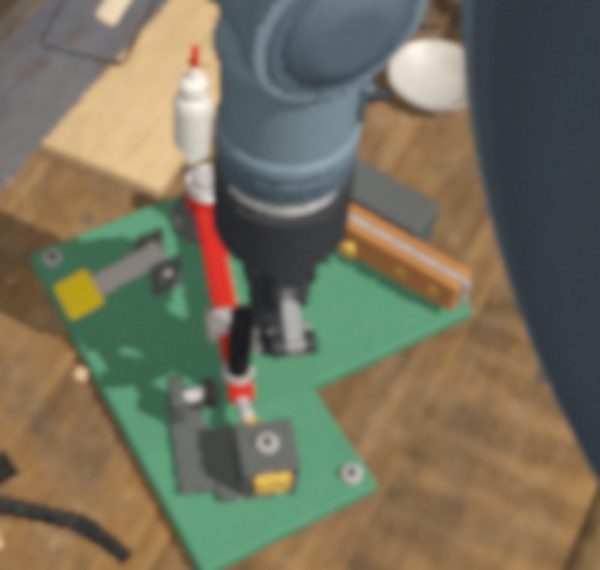

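Call:
jog_arm --increments '[[[0,0,0.001,0,0.007,0,0],[0,0,0.0015,0,0.01,0,0],[0,0,0.0015,0,0.01,0,0]]]'

```text
t: 11.28
tool_pos: [0.5175, -0.2914, 0.0674]
eef_rot: [-0.632, 0.634, -0.318, 0.311]
force: [-10.3, -3.9, 1.2]
finger_gap: 0.003
```

```bash
python3 st.py .014 .028
```

```text
t 11.275 [ 0.5175 -0.2914  0.0674] phi 0.8186739821144111 rad 0.14512856939460209 Ft 10.5548016377486 [-10.299   -3.8795   1.2312] azerr 0.0015708628849308015 j [-0.6176  0.5181 -0.1372  0.9253 -0.0039  1.8751]
[-0.0002, -0.0007, 0.002, 0.0067, 0.0155, -0.0081, 0]
[-0.0004, -0.0007, 0.0041, 0.0068, 0.0295, -0.0081, 0]
```

Call:
jog_arm --increments '[[[-0.0005,0,0.001,0,0.007,0,0],[-0.0005,0,0.0015,0,0.01,0,0],[-0.0005,0,0.0015,0,0.01,0,0]]]'

```text
t: 11.65
tool_pos: [0.5191, -0.29, 0.0674]
eef_rot: [-0.631, 0.632, -0.321, 0.314]
force: [-7.3, -2.9, 0.6]
finger_gap: 0.003
```

```bash
python3 st.py .014 .028
```

```text
t 11.65 [ 0.5191 -0.29    0.0674] phi 0.8333444262390164 rad 0.14516995505036412 Ft 7.62671861059793 [-7.3404 -2.8871  0.5791] azerr 0.0065201093519206 j [-0.6146  0.5186 -0.1364  0.9248 -0.0028  1.8878]
[-0.0002, -0.0006, 0.002, 0.0055, 0.0205, -0.0076, 0]
[-0.0004, -0.0007, 0.0041, 0.0056, 0.0345, -0.0076, 0]
```

Call:
jog_arm --increments '[[[0,0,0.0005,0,0.003,0,0],[0,0,0.001,0,0.006,0,0],[0,0,0.001,0,0.006,0,0]]]'

```text
t: 12.02
tool_pos: [0.5196, -0.2895, 0.0673]
eef_rot: [-0.63, 0.632, -0.323, 0.316]
force: [-8.0, -3.4, 0.1]
finger_gap: 0.001
```

```bash
python3 st.py .014 .028
```

```text
t 12.025 [ 0.5196 -0.2895  0.0673] phi 0.8379584846535164 rad 0.14518160785731052 Ft 8.444292968311993 [-7.995  -3.3614  0.1404] azerr 0.005016160043557316 j [-0.6132  0.5193 -0.1353  0.9256 -0.0034  1.8953]
[-0.0002, -0.0007, 0.002, 0.0063, 0.019, -0.0078, 0]
[-0.0004, -0.0007, 0.0041, 0.0063, 0.033, -0.0077, 0]
```

Call:
jog_arm --increments '[[[0,0,0.0005,0,0.003,0,0],[0,0,0.001,0,0.006,0,0],[0,0,0.001,0,0.006,0,0]]]'

```text
t: 12.4
tool_pos: [0.5203, -0.2888, 0.0674]
eef_rot: [-0.629, 0.631, -0.325, 0.318]
force: [-9.8, -3.0, 0.5]
finger_gap: 0.005
```

```bash
python3 st.py .014 .028
```

```text
t 12.4 [ 0.5203 -0.2888  0.0674] phi 0.8444161648274453 rad 0.14517048417582382 Ft 9.743407733853468 [-9.8152 -3.0298  0.5181] azerr 0.005483842513230641 j [-0.6116  0.5199 -0.1341  0.9263 -0.0034  1.9029]
[-0.0002, -0.0006, 0.002, 0.0064, 0.0195, -0.0078, 0]
[-0.0004, -0.0007, 0.0041, 0.0065, 0.0335, -0.0078, 0]
```

Call:
jog_arm --increments '[[[0,0,0.0005,0,0.003,0,0],[0,0,0.001,0,0.006,0,0],[0,0,0.001,0,0.006,0,0]]]'

```text
t: 12.78
tool_pos: [0.5209, -0.2882, 0.0673]
eef_rot: [-0.628, 0.63, -0.327, 0.32]
force: [-9.5, -2.6, 0.6]
finger_gap: 0.002
```

```bash
python3 st.py .014 .028
```

```text
t 12.775 [ 0.5209 -0.2882  0.0673] phi 0.8506924976705665 rad 0.14519882714239674 Ft 9.242284442085873 [-9.4646 -2.6226  0.5509] azerr 0.00576361323021457 j [-0.61    0.5207 -0.1329  0.927  -0.0035  1.9105]
[-0.0002, -0.0007, 0.002, 0.0066, 0.0197, -0.008, 0]
[-0.0004, -0.0007, 0.0041, 0.0067, 0.0337, -0.008, 0]
```

Call:
jog_arm --increments '[[[0,0,0.0005,0,0.003,0,0],[0,0,0.001,0,0.006,0,0],[0,0,0.0015,0,0.01,0,0],[0,0,0.0015,0,0.01,0,0]]]'

```text
t: 13.28
tool_pos: [0.5215, -0.2876, 0.0673]
eef_rot: [-0.626, 0.628, -0.33, 0.323]
force: [-10.9, -3.7, 1.6]
finger_gap: 0.003
```

```bash
python3 st.py .014 .028;  python3 -c "
from h import *
snap('scene','s6')
b=cv2.imread('pics/s6_raw.png')[200:320,200:340];cv2.imwrite('pics/s6z.png',cv2.resize(b,None,fx=5,fy=5,interpolation=2))"
```

```text
t 13.275 [ 0.5215 -0.2876  0.0673] phi 0.8562439893991662 rad 0.14518277336881857 Ft 11.052279221724177 [-10.8879  -3.7137   1.6005] azerr 0.0009840681017961872 j [-0.608   0.5217 -0.1312  0.9285 -0.0047  1.9228]
[-0.0001, -0.0007, 0.002, 0.0081, 0.015, -0.0083, 0]
[-0.0003, -0.0007, 0.0041, 0.0082, 0.029, -0.0082, 0]
```

View pics/s6z.png

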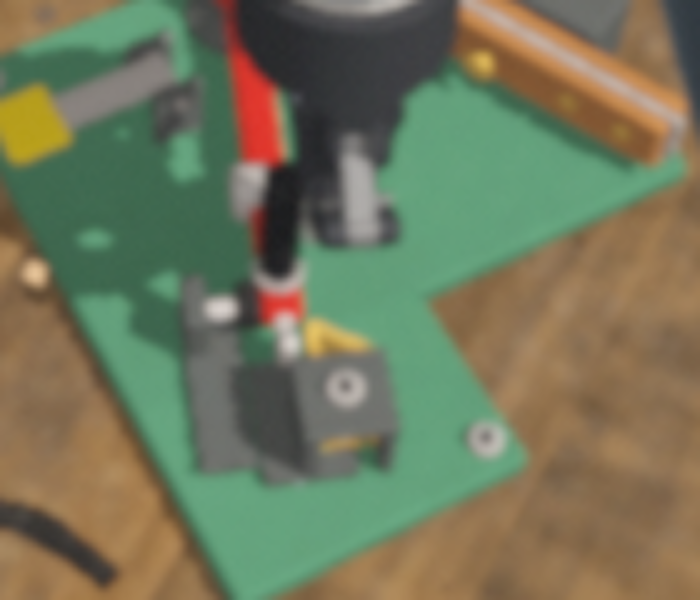

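The yellow sear has sprung out behind the arm tip (crop ~(330,335)), with the red tip (280,300) at the black buffer. The force dropped to 7.6 N and then rose to 11 N, so the arm looks caught. I'll back off slowly.

Call:
jog_arm --increments '[[[0,0,-0.001,0,0,0,0],[0,0,-0.002,0,0,0,0],[0,0,-0.003,0,0,0,0],[0,0,-0.004,0,0,0,0],[0,0,-0.004,0,0,0,0]]]'

```text
t: 13.95
tool_pos: [0.5193, -0.2894, 0.0673]
eef_rot: [-0.627, 0.628, -0.33, 0.323]
force: [-7.4, -2.7, -0.3]
finger_gap: 0.003
```

```bash
python3 st.py .014
```

```text
t 13.95 [ 0.5193 -0.2894  0.0673] phi 0.8368062783713417 rad 0.1449963078729581 Ft 7.556715109322849 [-7.417  -2.6512 -0.3009] azerr -0.018004987982330523 j [-0.6138  0.5188 -0.1362  0.9253 -0.0024  1.9166]
[0.0, -0.0007, 0.002, 0.0055, -0.004, -0.0081, 0]
```

Call:
jog_arm --increments '[[[0,0,-0.0005,0,0,0,0],[0,0,-0.001,0,0,0,0],[0,0,-0.0015,0,0,0,0],[0,0,-0.0015,0,0,0,0]]]'

```text
t: 14.45
tool_pos: [0.5197, -0.2905, 0.0678]
eef_rot: [-0.627, 0.627, -0.329, 0.324]
force: [-5.7, -2.4, -0.4]
finger_gap: -0.005
```

```bash
python3 st.py .014
```

```text
t 14.45 [ 0.5197 -0.2905  0.0678] phi 0.8346258433297682 rad 0.14388218891712268 Ft 6.013611466596275 [-5.6779 -2.4234 -0.3709] azerr -0.01975407707918042 j [-0.6156  0.5176 -0.1369  0.9229 -0.001   1.9143]
[-0.001, -0.0002, 0.002, 0.0032, -0.0058, -0.0059, 0]
```

Call:
jog_arm --increments '[[[0,0,-0.0005,0,0,0,0],[0,0,-0.001,0,0,0,0],[0,0,-0.0015,0,0,0,0],[0,0,-0.0015,0,0,0,0]]]'

```text
t: 14.95
tool_pos: [0.5214, -0.2928, 0.0692]
eef_rot: [0.627, -0.627, 0.326, -0.326]
force: [-3.0, -0.7, -1.6]
finger_gap: 0.001
```

```bash
python3 st.py .014
```

```text
t 14.95 [ 0.5214 -0.2928  0.0692] phi 0.8342642435489704 rad 0.14101871217587564 Ft 2.851567353319641 [-3.0068 -0.7199 -1.61  ] azerr -0.020045738469493313 j [-0.6178  0.5159 -0.1357  0.9196  0.      1.912 ]
[-0.0039, 0.0012, 0.002, 0.0001, -0.006, -0.0004, 0]
```

Call:
jog_arm --increments '[[[0,0,-0.001,0,0,0,0],[0,0,-0.002,0,0,0,0],[0,0,-0.003,0,0,0,0],[0,0,-0.004,0,0,0,0],[0,0,-0.006,0,0,0,0],[0,0,-0.012,0,0,0,0],[0,0,-0.012,0,0,0,0]]]'

```text
t: 15.82
tool_pos: [0.5113, -0.3, 0.0692]
eef_rot: [0.627, -0.627, 0.327, -0.326]
force: [0.2, -0.1, 0.3]
finger_gap: 0.003
```

```bash
python3 st.py .014; python3 -c "
from h import *
snap('scene','s7')
b=cv2.imread('pics/s7_raw.png')[160:310,180:350];cv2.imwrite('pics/s7z.png',cv2.resize(b,None,fx=4,fy=4,interpolation=2))"
```

```text
t 15.825 [ 0.5113 -0.3     0.0692] phi 0.7466329663879416 rad 0.14168960931928617 Ft -0.1521367185781003 [ 0.2494 -0.0538  0.3449] azerr -0.10838149879662906 j [-0.6377  0.5064 -0.1517  0.913   0.0001  1.8928]
[-0.0017, 0.0012, 0.0017, -0.0001, -0.0944, -0.0003, 0]
```

View pics/s7z.png

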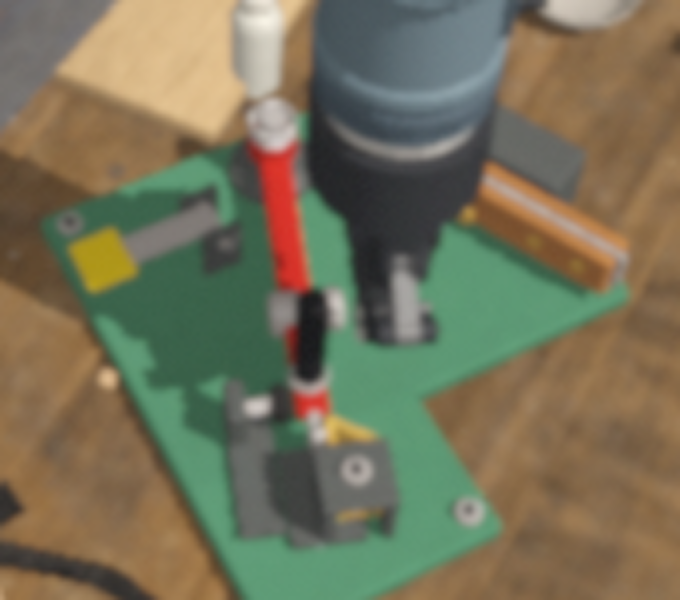

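Confirmed: the arm stays caught at crop (300,300) with the fingers clear at (400,320), and the force is about 0. Now up and over to the paddle.

Run:
```python
from h import *
p,Rm,s=cur(); R1=pose_mat(np.arctan2(Rm[1,2],Rm[0,2]))
rows(p,Rm,[(np.r_[p[:2],.19],R1),(np.array([.654,-.2845,.19]),R1),(np.array([.654,-.2845,.06]),R1)])
```

```text
[-0.0, -0.1207, 0.0, -0.0002, 0.0, -0.0002, 0]
[0.0691, -0.1207, 0.1256, -0.0002, 0.0, -0.0002, 0]
[0.0692, 0.0093, 0.1256, -0.0002, 0.0, -0.0002, 0]
```

Call:
jog_arm --increments '[[[0,-0.05,-0.003,0,0,0,0],[0,-0.1,-0.003,0,0,0,0],[0,-0.12,0,0,0,0,0],[0,-0.12,0,0,0,0,0],[0.069,-0.12,0.126,0,0,0,0],[0.069,-0.12,0.126,0,0,0,0],[0.069,-0.12,0.126,0,0,0,0],[0.069,-0.12,0.126,0,0,0,0],[0.069,-0.08,0.126,0,0,0,0],[0.069,-0.08,0.126,0,0,0,0]]]'

```text
t: 17.12
tool_pos: [0.6503, -0.2826, 0.1447]
eef_rot: [0.627, -0.627, 0.33, -0.323]
force: [-1.1, -0.5, -0.9]
finger_gap: 0.003
```

Run:
```python
from h import *
p,Rm,s=cur(); R1=pose_mat(np.arctan2(Rm[1,2],Rm[0,2]))
print(p,s['force'],s['joint_pos'],s['t']); print(proj('top',[p[0],p[1],.047])*1.5)
rows(p,Rm,[(np.array([.654,-.2845,.06]),R1),(np.array([.654,-.2845,.047]),R1)])
snap('top','t8');snap('scene','s8')
b=cv2.imread('pics/s8_raw.png')[160:310,180:350];cv2.imwrite('pics/s8z.png',cv2.resize(b,None,fx=4,fy=4,interpolation=2))
```

```text
[ 0.6503057  -0.28260671  0.14468474] [-1.06719897 -0.48999501 -0.85887862] [-4.99281697e-01  7.05919901e-01  4.02623004e-01  1.27753997e+00
 -1.44286943e-04  2.03141865e+00] 17.125
[318.24590674 283.13532188]
[0.0044, 0.0846, 0.0023, 0.0046, -0.0, -0.0089, 0]
[0.0045, 0.0976, 0.0024, 0.0046, -0.0, -0.0089, 0]
```

View pics/s8z.png

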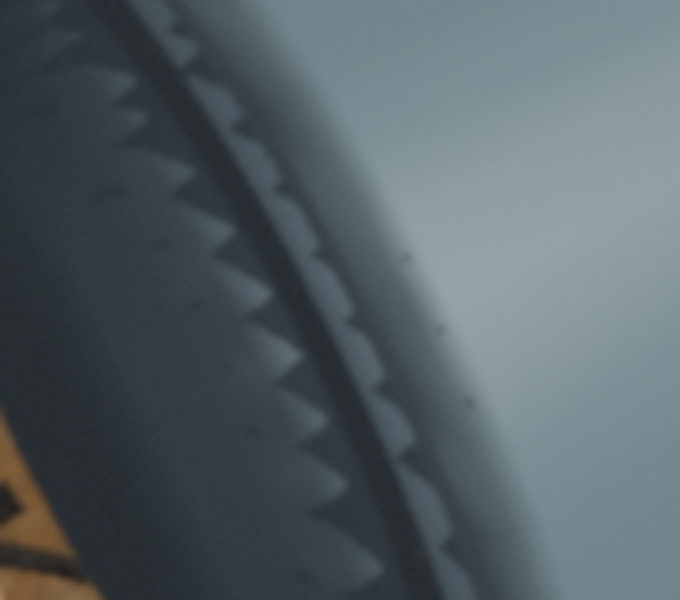

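The arm hides the fixture in the scene view, so I'll go by measured poses and force. Descending to just above the paddle.

Call:
jog_arm --increments '[[[0.003,0.04,0.002,0,0,0,0],[0.003,0.07,0.002,0,0,0,0],[0.003,0.087,0.002,0,0,0,0],[0.003,0.087,0.002,0,0,0,0],[0.003,0.087,0.002,0,0,0,0]]]'

```text
t: 17.85
tool_pos: [0.6589, -0.2859, 0.0643]
eef_rot: [-0.627, 0.627, -0.325, 0.327]
force: [0.1, 0.1, -0.0]
finger_gap: -0.002
```

Run:
```python
from h import *
p,Rm,s=cur(); R1=pose_mat(np.arctan2(Rm[1,2],Rm[0,2]))
print(p,s['force'],s['t'])
rows(p,Rm,[(np.array([.654,-.2845,.047]),R1),(np.array([.654,-.2845,.034]),R1)])
snap('top','t9')
b=cv2.imread('pics/t9_raw.png')[155:290,155:320];cv2.imwrite('pics/t9z.png',cv2.resize(b,None,fx=4,fy=4,interpolation=2))
```

```text
[ 0.65893196 -0.28586378  0.06433762] [ 0.07616785  0.13668265 -0.02187968] 17.85
[-0.004, 0.0173, -0.0033, -0.0014, -0.0, 0.0027, 0]
[-0.004, 0.0303, -0.0033, -0.0014, -0.0, 0.0027, 0]
```

View pics/t9z.png

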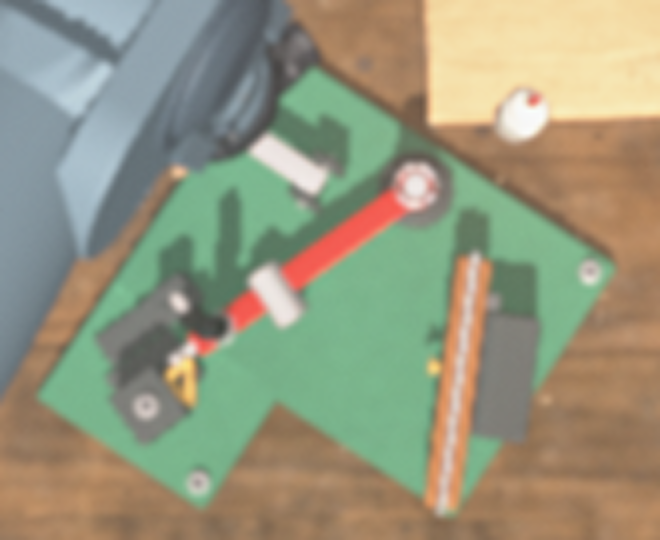

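Top view: arm cocked with its tip at crop (190,350), brass pin still proud at (433,368). Correcting xy and pressing.

Call:
jog_arm --increments '[[[-0.004,0.01,-0.0035,0,0,0,0],[-0.004,0.016,-0.0035,0,0,0,0],[-0.004,0.02,-0.0035,0,0,0,0],[-0.004,0.024,-0.0035,0,0,0,0],[-0.004,0.028,-0.0035,0,0,0,0],[-0.004,0.03,-0.0035,0,0,0,0],[-0.004,0.03,-0.0035,0,0,0,0]]]'

```text
t: 18.77
tool_pos: [0.6527, -0.2842, 0.0333]
eef_rot: [-0.627, 0.628, -0.326, 0.326]
force: [-2.6, 1.2, 7.2]
finger_gap: 0.001
```

Run:
```python
from h import *
p,Rm,s=cur()
print(p,s['force'],s['t'])
snap('top','t10')
b=cv2.imread('pics/t10_raw.png')[155:290,155:320];cv2.imwrite('pics/t10z.png',cv2.resize(b,None,fx=4,fy=4,interpolation=2))
```

```text
[ 0.65267797 -0.2842484   0.03325487] [-2.56831772  1.17633877  7.17873201] 18.775
```

View pics/t10z.png

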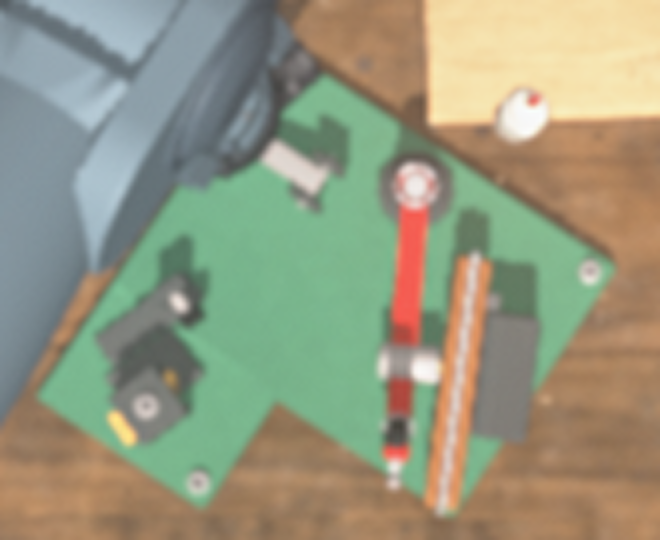

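The hammer has flown: its head at crop (425,370) now sits against the handle. Letting go of the paddle and retreating upward.

Call:
jog_arm --increments '[[[0,-0.03,0,0,0,0,0],[0,-0.08,0,0,0,0,0],[0,-0.13,0,0,0,0,0],[0,-0.17,0,0,0,0,0],[0,-0.17,-0.06,0,0,0,0],[-0.06,-0.17,-0.12,0,0,0,0],[-0.12,-0.17,-0.18,0,0,0,0],[-0.18,-0.17,-0.18,0,0,0,0],[-0.24,-0.17,-0.18,0,0,0,0],[-0.24,-0.17,-0.18,0,0,0,0],[-0.24,-0.17,-0.18,0,0,0,0]]]'

```text
t: 20.2
tool_pos: [0.3657, -0.1892, 0.202]
eef_rot: [0.628, -0.627, 0.326, -0.326]
force: [0.5, 0.2, 0.5]
finger_gap: 0.003
```

Run:
```python
from h import *
p,Rm,s=cur()
print(p,s['force'],s['t'])
snap('top','t11');snap('scene','s11')
b=cv2.imread('pics/t11_raw.png')[155:290,155:320];cv2.imwrite('pics/t11z.png',cv2.resize(b,None,fx=4,fy=4,interpolation=2))
```

```text
[ 0.36571106 -0.18916702  0.20203517] [0.53861573 0.17545826 0.5484802 ] 20.2
```

View pics/t11.png

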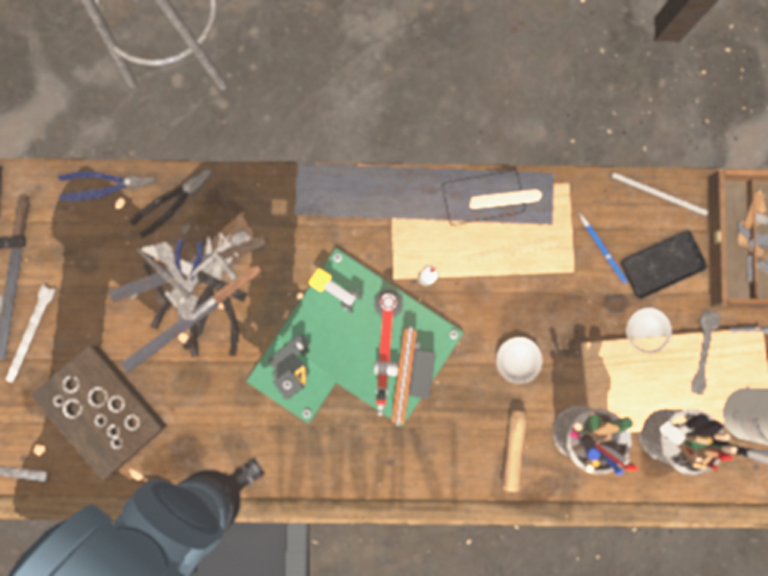

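View pics/s11.png

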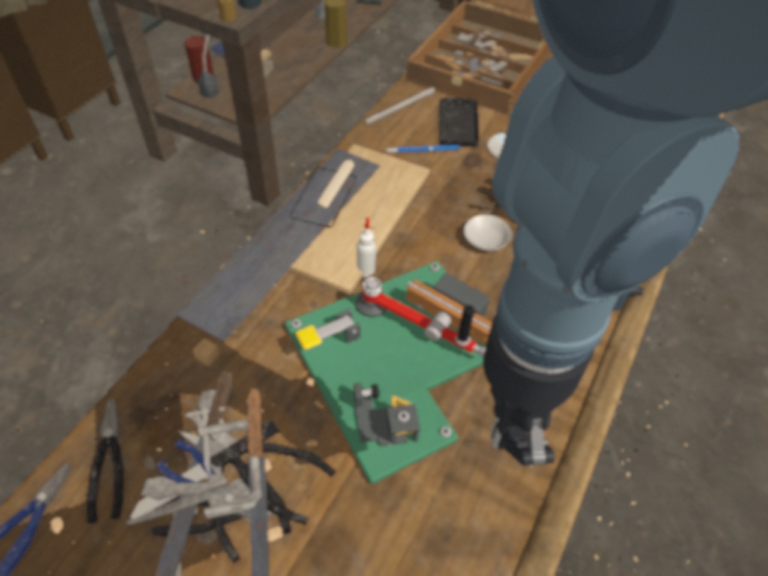

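Run:
```python
from h import *
for f in('t0','t10','t11'):
    h=cv2.cvtColor(cv2.imread(f'pics/{f}_raw.png'),cv2.COLOR_BGR2HSV)
    m=((h[...,0]<6)|(h[...,0]>174))&(h[...,1]>150)&(h[...,2]>70);k=np.zeros(m.shape,bool);k[155:290,235:290]=1
    l,st=cv2.connectedComponentsWithStats((m&k).astype(np.uint8))[1:3];i=1+np.argmax(st[1:,4])
    ys,xs=np.nonzero(l==i);c=np.array([onz('top',x,y,.041)[:2] for x,y in zip(xs,ys)])
    v=c.mean(0)-PIV;print(f,'centroid angle',np.degrees(np.arctan2(v[1],v[0])),end=' ')
    d=np.linalg.svd(c-c.mean(0))[2][0];d*=-np.sign(d[0]);print('axis',np.degrees(np.arctan2(d[1],d[0])))
a=cv2.imread('pics/t0_raw.png')[225:285,235:285];b=cv2.imread('pics/t11_raw.png')[225:285,235:285]
cv2.imwrite('pics/cmp.png',cv2.resize(np.hstack([a,b]),None,fx=7,fy=7,interpolation=2))
```

```text
t0 centroid angle 172.15995607623802 axis 174.41488258432122
t10 centroid angle 175.24752691774546 axis 177.2231957778958
t11 centroid angle 175.16955931762627 axis 177.11910820269213
```

View pics/cmp.png

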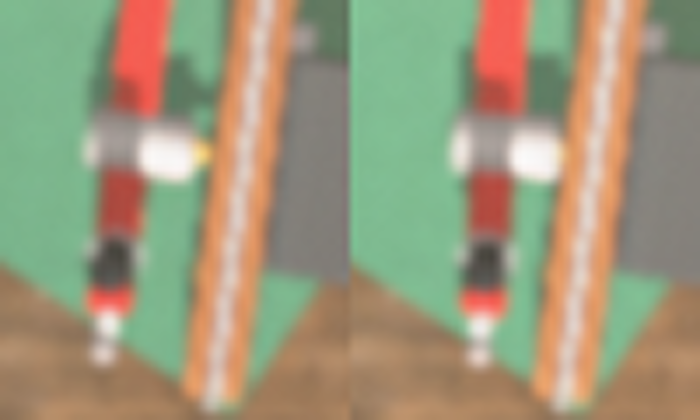

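Run:
```python
from h import *
A,B=[cv2.cvtColor(cv2.imread(f'pics/{f}_raw.png'),cv2.COLOR_BGR2GRAY).astype(np.float32) for f in('t0','t11')]
def sub(a,b,x0,y0,x1,y1):
    M=np.eye(2,3,dtype=np.float32)
    t=a[y0:y1,x0:x1].copy(); M[0,2]=x0;M[1,2]=y0; M[0,2]+=3
    cc,M=cv2.findTransformECC(t,b,M,cv2.MOTION_TRANSLATION,(3,200,1e-6),None,3); return cc,M[0,2]-x0,M[1,2]-y0
# tip, post+tip, hammer
for nm,w,z in(('tip',(245,266,254,279),.036),('post/tip',(243,252,257,279),.06),('hammer',(246,239,264,252),.04),('arm',(248,215,262,240),.041),('static handle',(266,215,276,238),.05)):
    try:
        cc,dx,dy=sub(A,B,*w); c=((w[0]+w[2])/2,(w[1]+w[3])/2)
        p=onz('top',*c,z)[:2];q=onz('top',c[0]+dx,c[1]+dy,z)[:2];u,v=p-PIV,q-PIV
        print(nm,round(cc,3),dx,dy,'mm',1e3*(q-p),'rad',np.arctan2(u[0]*v[1]-u[1]*v[0],u@v))
    except Exception as e:print(nm,e)
b0,b1=[cv2.imread(f'pics/{f}_raw.png') for f in('t0','t11')]
for b in(b0,b1):
    for y in(246,247):print(y,[tuple(map(int,b[y,x][::-1])) for x in range(256,270)])
```

```text
tip 0.966 3.1868286 0.526062 mm [-1.14820791 -7.6509509 ] rad 0.045330107716792564
post/tip 0.984 3.11792 0.50839233 mm [-1.08707242 -7.33556381] rad 0.048713666232953395
hammer 0.966 2.6987305 0.036254883 mm [-4.73134972e-04 -6.47241819e+00] rad 0.06181458937593261
arm 0.949 2.4601746 -0.102767944 mm [ 0.32630491 -5.9087815 ] rad 0.09506695701999301
static handle OpenCV(4.12.0) /io/opencv/modules/video/src/ecc.cpp:589: error: (-7:Iterations do not converge) The algorithm stopped before its convergence. The correlation is going to be minimized. Images may be uncorrelated or non-overlapped in function 'findTransformECC'

246 [(247, 242, 239), (246, 243, 240), (245, 241, 238), (244, 240, 236), (242, 237, 234), (239, 230, 225), (238, 220, 186), (240, 210, 142), (226, 186, 111), (198, 150, 94), (210, 143, 95), (222, 151, 102), (220, 166, 136), (220, 195, 180)]
247 [(249, 246, 243), (248, 246, 245), (247, 245, 244), (247, 245, 244), (247, 244, 243), (245, 239, 236), (242, 228, 200), (239, 218, 149), (225, 189, 116), (202, 152, 97), (215, 146, 96), (221, 150, 103), (215, 163, 135), (216, 191, 179)]
246 [(168, 158, 153), (196, 184, 178), (237, 229, 225), (248, 244, 241), (247, 245, 243), (246, 243, 241), (245, 240, 238), (243, 236, 231), (237, 224, 200), (226, 187, 144), (222, 159, 106), (226, 157, 105), (224, 171, 139), (224, 201, 187)]
247 [(161, 152, 147), (195, 183, 176), (241, 234, 230), (250, 248, 247), (248, 248, 247), (248, 246, 246), (246, 244, 242), (243, 238, 233), (238, 224, 201), (229, 189, 143), (225, 161, 106), (225, 155, 104), (219, 167, 138), (221, 198, 185)]
```

```bash
python3 -c "
from h import *
d=np.abs(cv2.imread('pics/t0_raw.png').astype(int)-cv2.imread('pics/t11_raw.png')).sum(2)
for n,b in(('bottle',(276,172,296,194)),('dish',(328,222,364,258)),('cube',(178,130,196,146))):print(n,d[b[1]:b[3],b[0]:b[2]].mean())
s=r.observe();print(s['t'],s['force']);print(ticket.hand_in())"
```

```text
bottle 13.170454545454545
dish 13.63888888888889
cube 132.34375
20.3 [-0.16807412 -0.19660617  0.38576584]
the job is handed in; nothing more can be done
None
```

The job is handed in at t = 20.3 s, well inside the 69 s limit. The pin looks fully home, though the images only show that to within about 1 mm.

- **Cocking:** I pushed the post round its arc with the shut fingers, without gripping it. The readings after each step peaked at about 12 N in the sear zone, dropped to about 7.6 N as the sear fell in, then rose to about 11 N against the rubber buffer. I backed off, the force went to zero and the picture showed the arm held by the catch alone, at about 0.8 rad.
- **Firing:** With the fingers clear of the arm, I pressed the paddle down about 13 to 14 mm, with about 7 N at the end. The hammer flew. I let go of the paddle and retreated, touching nothing.

**Last checks:**
- **Pin:** The hammer head sits against the handle with no brass visible between them. It moved about 6.5 mm from its rest position on the proud pin, against 6 mm expected.
- **Arm angle:** The different measurements disagree. The arm axis, post, tip and hammer give a turn of 0.045 to 0.062 rad past rest, against about 0.06 expected. A patch match on the plain red bar gave 0.095, which I discounted.
- **Other things on the bench:** The bottle and dish pictures match the first ones apart from noise. The cube's picture patch differs a lot. I put that down to the robot's shadow falling over it, as the cube is still at the same place in the picture and the robot never came near it.

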